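# Fit the drip cup and hold the contact grill open

## Task

Get the contact grill ready: of the three metal drip cups, stand the one that fits properly into the cup holder on the grill's side, fully down, and let go of it while the lid is still shut. Then take the lid by its handle, raise it to 45 degrees from closed and finish there, still holding it with the fingers, because it falls shut by itself. Leave the other two cups and the things around standing where they are.

Things in the scene. Friction and masses are not known exactly. Their poses are not given: they have to be found in the camera images.
- grill: Steel contact grill, fixed. Base 220 mm deep (its x), 200 mm wide (its y), 55 mm high; 95 mm high with the lid shut. Origin: centre of the underside, on the worktop; x points from front to the hinge at the back, y to its left, z up; turned by up to 0.25 rad. The cup holder stands out on its right (-y) side.
- lid_hinge (a point): Point on the lid's hinge line, mid-width, 60 mm above the worktop, at [105, 0, 60] mm in the grill's frame; the hinge line runs along the grill's y. Axes as the grill's.
- lid_handle (a point): Centre of the lid's handle: black round bar, 18 mm diameter, 40 mm long, along the grill's y, both flat ends free (pinch them from above); a neck 14 mm wide joins its middle to the lid's front edge 40 mm behind. From the hinge point it lies at [-255, 0, 15] mm with the lid shut, 75 mm above the worktop. Turns with the lid; axes as the grill's when shut.
- grill_lid (a joint): Lid angle in rad: 0 shut (level), growing as the front rises about the hinge line; stop at 1.45; 45 degrees is 0.785. The lid (about 0.6 kg, 206 mm deep, 200 mm wide, 28 mm thick) has a free hinge, no spring or catch: about 3 N at the handle lifts it, and it falls shut when released.
- cup_socket (a point): Centre of the cup holder's inner floor: black round socket, 49 mm inside, 62 mm outside diameter, rim 24 mm and floor 5 mm above the worktop, open above. At [-40, -165, 5] mm in the grill's frame, 65 mm from its side; a drain lip 53 mm high reaches 20 mm out toward it, so fingers have more room along the grill's x than along its y. Axes as the grill's.
- cup_small: Plain round bare-metal drip cup, open at the top, slightly tapered: 36 mm outside diameter at the rim, 34 mm at the foot, 60 mm tall, 3 mm wall, about 60 g, standing upright and loose. Origin: centre of its underside; z is up its axis. Too small for the holder: rattles in it.
- cup_medium: Plain round bare-metal drip cup, open at the top, slightly tapered: 46 mm outside diameter at the rim, 44 mm at the foot, 60 mm tall, 3 mm wall, about 60 g, standing upright and loose. Origin: centre of its underside; z is up its axis. The one that fits the holder; seated, its underside is on the holder's floor and 41 mm of it stand above the holder's rim.
- cup_large: Plain round bare-metal drip cup, open at the top, slightly tapered: 56 mm outside diameter at the rim, 54 mm at the foot, 60 mm tall, 3 mm wall, about 60 g, standing upright and loose. Origin: centre of its underside; z is up its axis. Too large: does not enter the holder.
- pepper_mill: Dark wooden pepper mill, 58 mm in diameter, 130 mm tall, standing loose at the back; a bystander. Origin: centre of its underside.
- salt_shaker: Clear salt shaker with a grey top, 44 mm in diameter, 90 mm tall, standing loose at the back; a bystander. Origin: centre of its underside.
- teaspoon: Metal teaspoon 132 x 26 x 9 mm, lying loose on the worktop between the cups and the grill; a bystander. Origin: centre of its underside.

How it is judged:
By the outcome, as a careful person would: the job done as asked, in the order asked, and still so for the second after the job is handed in, while the arm keeps its last pose, push and grip.
It also fails if it takes over 64 s, if anything falls off the work surface, if the arm or the gripper's body presses on something with over 40 N, if the wrist force passes 120 N, or if a joint passes its speed limit or range.

## Robot

A 6-joint arm with a two-finger parallel gripper is mounted at the origin on a cart in front of the work surface, level with it; the furniture and walls round the work are solid. World frame = base frame: x ahead of the robot, y to its left, z up, the work surface at z = 0. Lengths are in m, angles in rad, forces in N, time in s.
With the tool pointing down it reaches from about 0.325 to 0.9 m from the base axis. Payload 6.1 kg.
Tool frame: the origin (TCP) lies at the very end of the fingers, on their centre line; the grasp point (between the pads) lies 19 mm behind it (env.pinch_z is the distance from the TCP to the grasp point, in m); z points along the fingers, y is the line along which they close (so a half turn about z gives the same grasp; the last joint's range is limited). The gripper opens to 87 mm and grips with 3 to 60 N. Pads are 19 mm wide; open, the fingers measure 117 mm over their backs; the gripper's body (75 mm by 190 mm) begins 51 mm behind the grasp point.
Start: joints at [-1.372, 0.22, 1.526, -0, 1.395, -0.126], TCP at [0.199, -0.592, 0.184] pointing down, gripper open.
Joint ranges: [-2.98, 2.98], [-0.91, 2.08], [0.09, 2.57], [-1.24, 4.39], [0.2, 2.65], [-2.68, 2.68]. Speed limits (rad/s): [2.57, 2.57, 3.01, 3.14, 3.14, 3.14].

## Interface

Orientations are given as a unit quaternion [w, x, y, z].
In Python, from cell import env gives the robot as it stands. The module is installed in compiled form; this text tells all that it offers.
- The arm moves only by the shell command python3 -m jog 'ROWS'. ROWS is JSON, a list of rows, each a list of 7 numbers: the opening, from 0 (shut) to 1 (fully open), then the shift along the tool's x, y, z in mm, then the turn, a rotation vector about the tool's x, y, z in rad. A call has 1 to 8 rows; each row shifts and turns the commanded pose from where the row before left it, along the tool's axes as they then stand; what a row does not reach is not made up. A row lasts 1/10 s, in which the tool goes at most 50 mm and 8.59 degrees, less where a joint would pass 70% of its speed; a pose out of reach is approached as far as the arm can. A call with a gripper value outside its range is refused whole. The fingers move at their own pace and stop on an object; the grip force is fixed at half the most. Time passes only in rows, so rows that do not move let the fingers close. It gives the time, the measured TCP pose, the force, the opening and the grip force at its end, in the units of the state.
- env.observe(): the state, without advancing time (a new reading comes with each control period).
- env.get_image(name): name is "side" or "top" or "wrist"; returns (picture, depth): 480x640x3 uint8, blue, green, red; 480x640 float32, m along the optical axis (not along the pixel's ray), 0 where there is no reading.
- env.camera_params(name): a dict with "camera_matrix" (3x3 intrinsics, pixels), "dist" ([k1, k2, p1, p2, k3] as OpenCV has them; the pictures are not rectified), "extrinsics" (4x4, takes a point from camera to world coordinates); the wrist camera has in their place "T_tool_cam" (4x4, takes a point from camera to tool coordinates, whose origin is the TCP and whose axes are the flange's). Camera axes: x right, y up, looking along -z (the intrinsics and any distortion apply to the point x, -y, -z); pixel columns grow to the right and rows downward; lengths in m; the calibration is good to about 2 mm. A picture is of the moment at which its call begins: read the wrist's pose just before it. camera_params takes no time and is no camera call.
- env.sign_off(): hands the job in; it is judged then, once.
The state is a dict: "time": time; "joint_pos": joint angles; "qvel": joint speeds; "tau": joint torques, N m; "tcp_pos": TCP position; "orientation": TCP orientation; "contact_force": force on the tool from outside, world axes, zero at the start; "moment": the same for the moment, N m; "grip_width": finger opening in m; "finger_force": force on a finger pad.
Only numpy, scipy, OpenCV 4.12 (cv2) and the standard library are available. Lean on these libraries where they do the work, as an engineer would, in place of code of your own. Each camera call takes 0.05 s, during which the arm holds its last target. There are 200 camera calls.

## Working session

There is one attempt and no reset: what is moved stays moved. The work goes in short steps, Python scripts to look and compute and a shell command to move; the robot and the scene stay as the last step left them, time stands still between calls to the robot, and variables do not carry over. Pictures are saved under pics/ and viewed, at most 10 in all, crops included, and the job is handed in when it is done.

```bash
mkdir -p pics
python3 - <<'E'
from cell import env
import cv2,numpy as np
np.set_printoptions(precision=4,suppress=True)
print(env.observe())
for n in ("side","top"):
    im,d=env.get_image(n); cv2.imwrite(f"pics/{n}0.png",im); np.savez(f"{n}0.npz",im=im,d=d)
    print(n,env.camera_params(n), (d>0).mean())
print(env.camera_params("wrist"))
E
```

```text
{'time': 0.0, 'joint_pos': array([-1.3721,  0.2212,  1.5276, -0.    ,  1.3947, -0.1261]), 'qvel': array([ 0.0015, -0.0014,  0.0009, -0.0003, -0.0005,  0.0002]), 'tau': array([  0.0015, -49.4608, -38.7378,   0.0701,   0.0571,  -0.0002]), 'tcp_pos': array([ 0.1993, -0.5916,  0.1824]), 'orientation': array([-0.001 ,  0.9868,  0.1617, -0.    ]), 'contact_force': array([ 0.1317, -0.2123,  0.1666]), 'moment': array([-0.054 , -0.0433, -0.0118]), 'finger_force': 0.0, 'grip_width': 0.08669174436331378}
side {'camera_matrix': array([[497.9582,   0.    , 315.7102],
       [  0.    , 497.9582, 237.6639],
       [  0.    ,   0.    ,   1.    ]]), 'dist': array([-0.1134,  0.    ,  0.    ,  0.    ,  0.    ]), 'extrinsics': array([[ 0.9938,  0.0586, -0.094 ,  0.5187],
       [-0.1094,  0.3844, -0.9167, -0.9685],
       [-0.0176,  0.9213,  0.3884,  0.4455],
       [ 0.    ,  0.    ,  0.    ,  1.    ]])} 0.9961165364583333
top {'camera_matrix': array([[562.858 ,   0.    , 317.6969],
       [  0.    , 562.858 , 239.7698],
       [  0.    ,   0.    ,   1.    ]]), 'dist': array([-0.152,  0.   ,  0.   ,  0.   ,  0.   ]), 'extrinsics': array([[ 0.0268,  0.9937, -0.1085,  0.4726],
       [-0.9994,  0.0241, -0.0259, -0.0891],
       [-0.0231,  0.1092,  0.9938,  1.2978],
       [ 0.    ,  0.    ,  0.    ,  1.    ]])} 0.9960319010416666
{'camera_matrix': array([[359.6687,   0.    , 319.0436],
       [  0.    , 359.6687, 241.8588],
       [  0.    ,   0.    ,   1.    ]]), 'dist': array([-0.0417,  0.    ,  0.    ,  0.    ,  0.    ]), 'T_tool_cam': array([[-0.0013,  0.9579,  0.2871,  0.0803],
       [ 1.    ,  0.001 ,  0.0012, -0.0016],
       [ 0.0008,  0.2871, -0.9579, -0.2017],
       [ 0.    ,  0.    ,  0.    ,  1.    ]])}
```

View pics/side0.png

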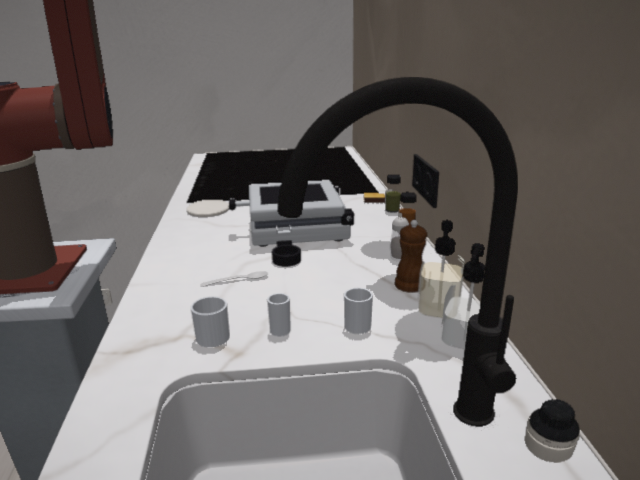

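View pics/top0.png

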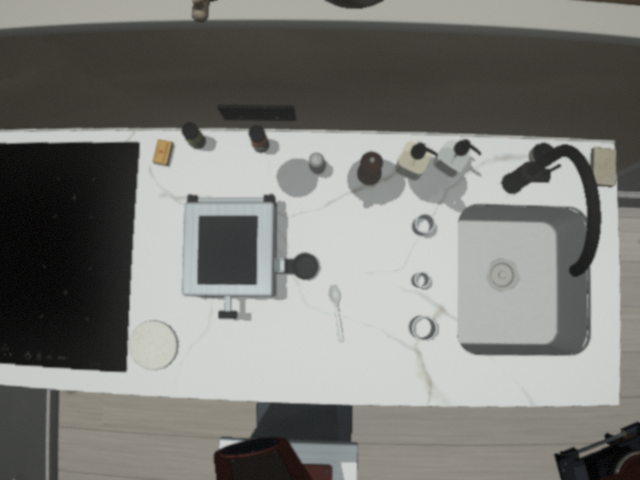

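Side view: large cup (211,322), small (279,315), medium (358,311), socket (286,255). The grill handle is at about (235,203/237). Top view: medium (424,225), small (421,281), large (422,327), socket (303,266), handle (228,315).

```bash
cat > h.py <<'E'
import numpy as np,cv2
from cell import env
from scipy.spatial.transform import Rotation as R
np.set_printoptions(precision=4,suppress=True)
def ext(n,st=None):
    p=env.camera_params(n)
    if n!="wrist": return p["extrinsics"]
    q=st["orientation"]; T=np.eye(4); T[:3,:3]=R.from_quat([q[1],q[2],q[3],q[0]]).as_matrix(); T[:3,3]=st["tcp_pos"]
    return T@p["T_tool_cam"]
def rays(n,px,st=None):
    p=env.camera_params(n); T=ext(n,st)
    u=cv2.undistortPoints(np.float64(px).reshape(-1,1,2),p["camera_matrix"],p["dist"])[:,0]
    d=np.c_[u[:,0],-u[:,1],-np.ones(len(u))]@T[:3,:3].T
    return T[:3,3],d
def onplane(n,px,z,st=None):
    o,d=rays(n,px,st); return o+d*((z-o[2])/d[:,2])[:,None]
def cross(n1,p1,n2,p2,s1=None,s2=None):
    o1,d1=rays(n1,[p1],s1);o2,d2=rays(n2,[p2],s2);d1=d1[0];d2=d2[0]
    t=np.linalg.lstsq(np.c_[d1,-d2],o2-o1,rcond=None)[0]
    a=o1+t[0]*d1;b=o2+t[1]*d2
    return (a+b)/2,np.linalg.norm(a-b)
def cloud(n,d,st=None):
    v,u=np.mgrid[:480,:640]; o,r=rays(n,np.c_[u.ravel(),v.ravel()],st)
    P=o+r*d.ravel()[:,None]; P[d.ravel()==0]=np.nan
    return P.reshape(480,640,3)
def circ(P):
    A=np.c_[2*P[:,:2],np.ones(len(P))]; s=np.linalg.lstsq(A,(P[:,:2]**2).sum(1),rcond=None)[0]
    return s[:2],np.sqrt(s[2]+s[:2]@s[:2])
E
python3 - <<'E'
from h import *
for n,boxes in (("top",dict(med=(405,205,445,245),small=(405,265,440,297),large=(402,308,442,345),sock=(285,250,325,285),handle=(215,308,242,322),lid=(185,195,280,300))),
                ("side",dict(med=(338,284,378,340),small=(262,288,297,340),large=(187,292,235,350),sock=(266,242,306,268)))):
    z=np.load(f"{n}0.npz"); C=cloud(n,z["d"])
    for k,(a,b,c,e) in boxes.items():
        P=C[b:e,a:c].reshape(-1,3); im=z["im"][b:e,a:c].reshape(-1,3)
        if k=="handle": P=P[(im.max(1)<70)]
        if k=="sock": P=P[(im.max(1)<70)]
        zt=np.nanpercentile(P[:,2],97 if k!="sock" else 90)
        Q=P[(P[:,2]>zt-.006)&(P[:,2]<zt+.006)]
        if len(Q)<5: print(n,k,len(P));continue
        (cx,r)=cv2.minEnclosingCircle(np.float32(Q[:,:2]*1000))[:2]
        print(n,k,"ztop",zt,"n",len(Q),"enc",np.array(cx),r,"mean",Q.mean(0)*1000)
        if k in("handle","lid"): print(cv2.minAreaRect(np.float32(Q[:,:2]*1000)))
E
```

```text
top med ztop 0.059941113213402605 n 94 enc [ 652.8143 -293.535 ] 23.165019989013672 mean [ 652.5661 -292.2378   59.6989]
top small ztop 0.0601746195040443 n 69 enc [ 526.5795 -288.6909] 17.74637794494629 mean [ 527.4211 -287.7684   59.6626]
top large ztop 0.060637795809128286 n 121 enc [ 420.3525 -293.7653] 28.41185760498047 mean [ 420.0619 -294.9352   59.7635]
top sock ztop 0.023285850468737213 n 139 enc [553.416  -19.2658] 35.5611457824707 mean [547.9365 -16.7461  22.3924]
top handle ztop 0.08747865161691859 n 57 enc [437.9881 133.0848] 16.843399047851562 mean [438.0521 132.8703  83.9323]
((437.92425537109375, 133.0823974609375), (10.825934410095215, 33.0777587890625), 2.1512625217437744)
top lid ztop 0.09806880992273745 n 5479 enc [582.1954 136.9994] 135.1181182861328 mean [580.05   136.1028  94.7625]
((581.2955322265625, 136.89007568359375), (202.92665100097656, 192.7835235595703), 1.7995414733886719)
side med ztop 0.059095484000468115 n 262 enc [ 654.3871 -294.9082] 24.761913299560547 mean [ 652.5213 -296.0634   57.1969]
side small ztop 0.058979352600950774 n 212 enc [ 526.3838 -289.7509] 19.11142349243164 mean [ 526.9752 -290.814    57.121 ]
side large ztop 0.058888159338254364 n 344 enc [ 418.7453 -296.9513] 30.063203811645508 mean [ 420.3791 -298.3248   56.9558]
side sock ztop 0.02370144523407869 n 249 enc [549.71  -15.774] 46.00800323486328 mean [552.5789 -26.945   21.6327]
```

Run:
```python
import cv2,numpy as np
t=cv2.imread("pics/top0.png");s=cv2.imread("pics/side0.png")
a=cv2.resize(t[185:345,180:445],None,fx=3,fy=3,interpolation=cv2.INTER_CUBIC)[:300*2]
b=cv2.resize(s[175:350,180:385],None,fx=3,fy=3,interpolation=cv2.INTER_CUBIC)
cv2.imwrite("pics/crop_t.png",a);cv2.imwrite("pics/crop_s.png",b);print(a.shape,b.shape)
```

```text
(480, 795, 3) (525, 615, 3)
```

View pics/crop_s.png

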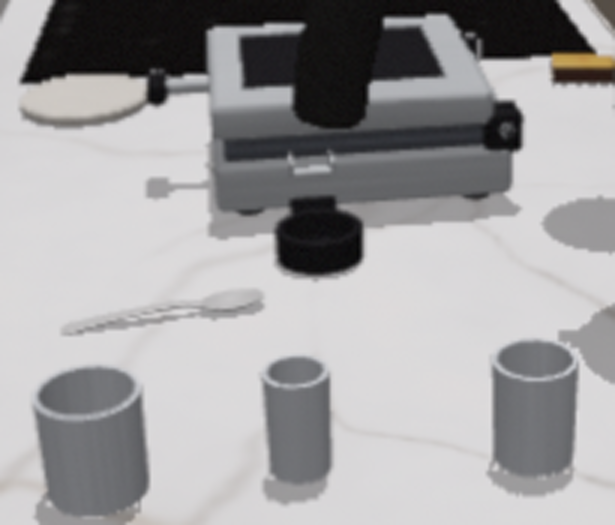

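Run:
```python
from h import *
print("spout",cross("top",(576,272),"side",(290,210)))
for n in("top","side"):
    z=np.load(f"{n}0.npz"); C=cloud(n,z["d"]).reshape(-1,3)
    m=(C[:,2]>.08)&(C[:,2]<.6)&(C[:,0]>.3)&(C[:,0]<.87)&(C[:,1]<0.0)&(C[:,1]>-.75)
    Q=C[m]; 
    g=np.round(Q[:,:2]/.05).astype(int)
    for k in np.unique(g,axis=0):
        s=Q[(g==k).all(1)]
        if len(s)>4: print(n,k*50,"z %.3f..%.3f n%d"%(s[:,2].min(),s[:,2].max(),len(s)))
```

```text
spout (array([ 0.5371, -0.5377,  0.2918]), np.float64(0.005135838554038818))
top [ 550 -550] z 0.291..0.384 n278
top [ 550 -500] z 0.290..0.381 n195
top [ 600 -550] z 0.380..0.407 n193
top [ 600 -500] z 0.366..0.407 n268
top [ 650 -550] z 0.399..0.409 n99
top [ 650 -500] z 0.388..0.412 n332
top [ 700 -550] z 0.388..0.404 n17
top [ 700 -500] z 0.362..0.408 n377
top [ 750 -550] z 0.093..0.198 n226
top [ 750 -500] z 0.081..0.382 n1051
top [ 750 -300] z 0.080..0.081 n8
top [ 750 -250] z 0.080..0.083 n14
top [ 750 -200] z 0.087..0.125 n89
top [ 750 -150] z 0.085..0.132 n177
top [750 -50] z 0.080..0.090 n22
top [ 800 -500] z 0.091..0.141 n29
top [ 800 -400] z 0.129..0.168 n50
top [ 800 -350] z 0.081..0.171 n232
top [ 800 -300] z 0.080..0.168 n100
top [ 800 -250] z 0.080..0.169 n216
top [ 800 -200] z 0.108..0.124 n54
top [ 800 -150] z 0.106..0.133 n110
top [800 -50] z 0.080..0.093 n124
top [ 850 -350] z 0.094..0.103 n6
top [ 850 -250] z 0.080..0.104 n8
side [ 550 -550] z 0.286..0.381 n2639
side [ 600 -550] z 0.351..0.404 n1764
side [ 650 -550] z 0.381..0.407 n1427
side [ 650 -500] z 0.381..0.407 n13
side [ 700 -550] z 0.357..0.404 n1226
side [ 700 -500] z 0.350..0.404 n258
side [ 750 -550] z 0.080..0.376 n2867
side [ 750 -500] z 0.080..0.381 n4844
side [ 750 -200] z 0.080..0.127 n314
side [ 750 -150] z 0.082..0.130 n82
side [750 -50] z 0.080..0.087 n14
side [ 800 -550] z 0.084..0.101 n18
side [ 800 -500] z 0.133..0.135 n14
side [ 800 -400] z 0.110..0.164 n274
side [ 800 -350] z 0.080..0.166 n421
side [ 800 -300] z 0.080..0.165 n376
side [ 800 -250] z 0.080..0.166 n219
side [ 800 -200] z 0.080..0.128 n241
side [ 800 -150] z 0.092..0.130 n34
side [800 -50] z 0.080..0.090 n87
side [ 850 -300] z 0.094..0.101 n6
side [ 850 -250] z 0.094..0.103 n6
side [850   0] z 0.093..0.164 n5
```

```bash
python3 -m jog '[[1,39,-29,0,0,0,0],[1,39,-29,0,0,0,0],[1,39,-29,0,0,0,0],[1,39,-29,0,0,0,0],[1,39,-29,0,0,0,0],[1,39,-29,0,0,0,0],[1,39,-29,0,0,0,0],[1,39,-29,0,0,0,0]]'
python3 -m jog '[[1,0,0,0,0,0,-0.12],[1,0,0,0,0,0,-0.12],[1,0,0,0,0,0,-0.12],[1,0,0,0,0,0,-0.1],[1,0,0,0,0,0,0]]'
cat > go.py <<'E'
import sys
from h import *
# print tool-frame shift (mm) and z-turn from the measured pose to target x y z (mm) and tool-x angle
s=env.observe();q=s["orientation"];M=R.from_quat([q[1],q[2],q[3],q[0]])
t=np.array(list(map(float,sys.argv[1:4])))/1000
print("t",s["time"],"tcp",s["tcp_pos"],"shift",M.inv().apply(t-s["tcp_pos"])*1000)
m=M.as_matrix();a=np.arctan2(m[1,0],m[0,0]);print("xang",a,"z",m[:,2],"joints",s["joint_pos"],"F",s["contact_force"],"w",s["grip_width"])
E
python3 go.py 653 -293 180
```

```text
time: 0.9
tcp_pos: [0.4217, -0.2709, 0.1833]
orientation: [-0.0, 0.987, 0.162, -0.0]
contact_force: [0.6, -0.4, -0.2]
grip_width: 0.0866
finger_force: 0.0
time: 1.4
tcp_pos: [0.4209, -0.2725, 0.1831]
orientation: [-0.0, 0.924, 0.383, -0.0]
contact_force: [-0.1, -0.1, 0.1]
grip_width: 0.0871
finger_force: 0.0
t 1.4 tcp [ 0.4209 -0.2725  0.1831] shift [149.5512 178.667    2.9528]
xang 0.7859021332418927 z [-0.0006  0.0006 -1.    ] joints [-0.732  -0.0775  1.8417  0.      1.3782  0.0529] F [-0.0808 -0.072   0.09  ] w 0.08705571354987521
```

```bash
python3 -m jog '[[1,30,36,0,0,0,0],[1,30,36,0,0,0,0],[1,30,36,0,0,0,0],[1,30,36,0,0,0,0],[1,29,35,3,0,0,0],[1,0,0,0,0,0,0]]'
python3 - <<'E'
from h import *
st=env.observe(); im,d=env.get_image("wrist"); cv2.imwrite("pics/w1.png",im)
C=cloud("wrist",d,st).reshape(-1,3)
m=(np.abs(C[:,0]-.653)<.05)&(np.abs(C[:,1]+.293)<.05)&(C[:,2]>.045)&(C[:,2]<.08)
Q=C[m];print(st["tcp_pos"],len(Q),np.percentile(Q[:,2],[5,50,95]));
Q=Q[Q[:,2]>np.percentile(Q[:,2],90)-.006]
print(cv2.minEnclosingCircle(np.float32(Q[:,:2]*1000)))
E
```

```text
time: 2.0
tcp_pos: [0.6559, -0.2932, 0.1749]
orientation: [-0.002, 0.924, 0.382, -0.001]
contact_force: [-1.1, 0.2, -1.1]
grip_width: 0.0868
finger_force: 0.0
[ 0.6559 -0.2932  0.1749] 804 [0.0469 0.0595 0.0612]
((653.96240234375, -291.53009033203125), 23.019744873046875)
```

View pics/w1.png

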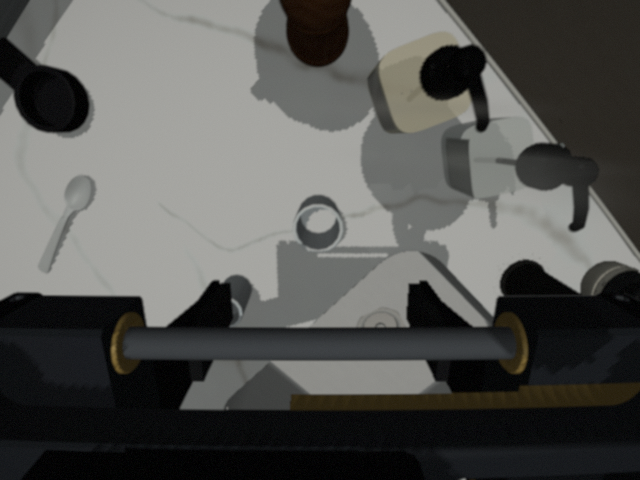

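Wrist view: medium cup (320,222), socket (52,98), and the spout is well clear. The measured rim radius of 23.0 mm confirms it is the medium cup.

```bash
python3 go.py 653.5 -292 28
```

```text
t 2.05 tcp [ 0.6537 -0.2933  0.1761] shift [  0.9783  -0.2851 148.1094]
xang 0.7836478405486642 z [-0.0047  0.0029 -1.    ] joints [-0.5318  0.4481  1.2552  0.0001  1.4439  0.2554] F [-1.0874 -0.1014 -0.0016] w 0.0872396281837283
```

```bash
python3 -m jog '[[1,1,0,30,0,0,0],[1,0,0,30,0,0,0],[1,0,0,30,0,0,0],[1,0,0,30,0,0,0],[1,0,0,24,0,0,0],[1,0,0,0,0,0,0]]'
python3 go.py 653.5 -292 28
```

```text
time: 2.65
tcp_pos: [0.6496, -0.292, 0.0323]
orientation: [-0.003, 0.924, 0.381, -0.003]
contact_force: [0.1, -0.1, -0.3]
grip_width: 0.0867
finger_force: 0.0
t 2.65 tcp [ 0.6496 -0.292   0.0323] shift [2.7753 2.8485 4.2753]
xang 0.7824406880698725 z [-0.007   0.0039 -1.    ] joints [-0.5329  0.5601  1.3786 -0.0002  1.211   0.2556] F [ 0.0879 -0.0522 -0.3105] w 0.08666584766060519
```

```bash
python3 -m jog '[[1,3,3,4,0,0,0],[1,0,0,0,0,0,0],[0.4,0,0,0,0,0,0],[0.4,0,0,0,0,0,0],[0.4,0,0,0,0,0,0],[0.4,0,0,0,0,0,0],[0.4,0,0,0,0,0,0],[0.4,0,0,0,0,0,0]]'
python3 -m jog '[[0.3,0,0,0,0,0,0],[0.3,0,0,0,0,0,0],[0.3,0,0,0,0,0,0],[0.3,0,0,0,0,0,0]]'
python3 go.py 653.5 -292 28
```

```text
time: 3.45
tcp_pos: [0.6579, -0.2935, 0.0325]
orientation: [-0.0, 0.924, 0.382, -0.0]
contact_force: [0.1, -0.4, 0.0]
grip_width: 0.0468
finger_force: 0.0
time: 3.85
tcp_pos: [0.658, -0.2935, 0.0325]
orientation: [-0.0, 0.924, 0.382, -0.0]
contact_force: [1.2, -0.6, -0.8]
grip_width: 0.027
finger_force: 0.0
t 3.85 tcp [ 0.658  -0.2935  0.0325] shift [-2.0738 -4.2312  4.5033]
xang 0.7848055660696612 z [-0.  0. -1.] joints [-0.529   0.5715  1.3617  0.      1.2085  0.257 ] F [ 1.1692 -0.6257 -0.752 ] w 0.026987534790449616
```

```bash
python3 - <<'E'
from h import *
im,d=env.get_image("side"); im2,d=env.get_image("wrist")
cv2.imwrite("pics/c2.png",np.hstack([cv2.resize(im[180:380,180:480],(450,300)),cv2.resize(im2[100:400,120:520],(350,300))]))
E
python3 go.py 653.5 -292 28
```

```text
t 3.95 tcp [ 0.6579 -0.2935  0.0325] shift [-2.0731 -4.215   4.531 ]
xang 0.7847997956492231 z [-0.0001  0.     -1.    ] joints [-0.5289  0.5714  1.3617 -0.      1.2086  0.2571] F [0.0811 0.0442 1.1178] w 0.026420082658659513
```

View pics/c2.png

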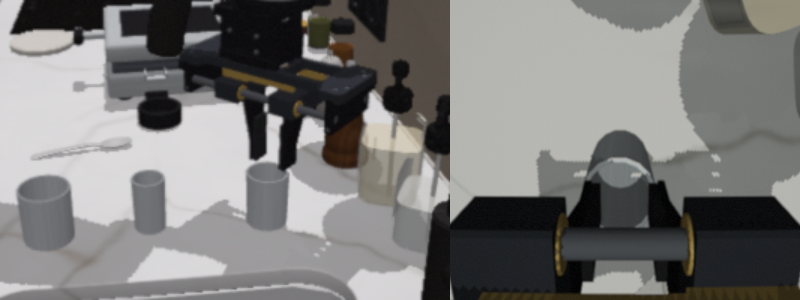

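Side view: the cup at (267,195) stands free, and the fingertips (258,158) and (290,167) look to be above or behind it. I'll measure where the fingers really are.

Run:
```python
from h import *
st=env.observe()
im,d=env.get_image("side"); C=cloud("side",d)
# dark pixels near the fingers, crop -> px = 180+u/1.5, 180+v/1.5
sub=(slice(230,300),slice(338,388))
P=C[sub].reshape(-1,3);k=im[sub].reshape(-1,3).max(1)<60
Q=P[k]; print("dark n",len(Q))
for a in range(20,160,10):
    s=Q[(Q[:,2]*1000>a)&(Q[:,2]*1000<=a+10)]
    if len(s): print(a,len(s),s.min(0)*1000,s.max(0)*1000)
for n in("side","top","wrist"):
    if n!="side": im,d=env.get_image(n); C=cloud(n,d,st)
    P=C.reshape(-1,3); m=(np.abs(P[:,0]-.653)<.06)&(np.abs(P[:,1]+.293)<.06)&(np.abs(P[:,2]-.06)<.008)&(im.reshape(-1,3).max(1)>70)
    print(n,m.sum(),P[m].mean(0) if m.any() else 0, cv2.minEnclosingCircle(np.float32(P[m][:,:2]*1000)) if m.sum()>3 else 0)
```

```text
dark n 1559
70 86 [ 636.3489 -318.011    71.2579] [ 679.455  -279.4271   79.8256]
80 116 [ 636.0841 -317.8766   80.2559] [ 679.0983 -279.2348   89.9997]
90 109 [ 635.8239 -319.2782   90.0815] [ 678.28   -277.9361   99.8595]
100 121 [ 634.339  -320.1885  100.1773] [ 680.3765 -279.3258  109.8242]
110 143 [ 633.2968 -321.7625  110.0263] [ 681.4724 -276.6294  119.9829]
120 151 [ 630.4942 -323.0351  120.0144] [ 682.4507 -275.5386  129.7493]
130 60 [ 628.7102 -334.9635  130.0953] [ 679.7607 -278.3573  139.4979]
140 86 [ 618.9655 -353.5173  140.193 ] [ 687.4983 -273.3346  149.8327]
150 237 [ 618.9409 -361.7329  150.0043] [ 687.3376 -276.3369  159.9661]
side 274 [ 0.6507 -0.2974  0.0566] ((653.1749267578125, -295.2469787597656), 23.814834594726562)
top 0 0 0
wrist 746 [ 0.6654 -0.2826  0.0594] ((654.1712036132812, -291.5394287109375), 22.80630111694336)
```

```bash
python3 -m jog '[[1,0,0,0,0,0,0],[1,0,0,0,0,0,0],[1,0,0,0,0,0,0],[1,0,0,0,0,0,0],[1,0,0,0,0,0,0],[1,0,0,0,0,0,0]]' | grep -E "grip|tcp"
python3 - <<'E'
from h import *
print(env.pinch_z); st=env.observe(); print(st["tcp_pos"])
im,d=env.get_image("side"); C=cloud("side",d); P=C.reshape(-1,3); k=im.reshape(-1,3).max(1)<60
Q=P[k&(np.abs(P[:,0]-.657)<.06)&(np.abs(P[:,1]+.293)<.07)]
for a in range(20,160,10):
    s=Q[(Q[:,2]*1000>a)&(Q[:,2]*1000<=a+10)]
    if len(s)>5:
        l=s[s[:,0]<.657]*1000; r=s[s[:,0]>=.657]*1000
        print(a,len(s),"L",np.median(l,0),"R",np.median(r,0))
imw,dw=env.get_image("wrist"); W=cloud("wrist",dw,st); P=W.reshape(-1,3); k=imw.reshape(-1,3).max(1)<60
Q=P[k&(np.abs(P[:,0]-.657)<.08)&(np.abs(P[:,1]+.293)<.08)]
print("wrist dark z",np.percentile(Q[:,2],[0,2,5,20,50]))
cv2.imwrite("pics/c3.png",np.hstack([cv2.resize(im[180:380,180:480],(450,300)),cv2.resize(imw[100:400,120:520],(350,300))]))
E
```

```text
tcp_pos: [0.658, -0.2935, 0.0326]
grip_width: 0.0662
0.0187
[ 0.658  -0.2935  0.0326]
70 79 L [ 630.603  -273.5704   76.3682] R [ 680.9777 -326.4099   76.4529]
80 124 L [ 628.877  -273.1165   84.8865] R [ 682.74   -325.7907   84.9762]
90 111 L [ 629.3226 -273.1376   95.1202] R [ 680.1581 -327.972    95.1267]
100 125 L [ 628.5766 -273.4972  105.1402] R [ 682.4266 -329.3634  105.1796]
110 138 L [ 627.8289 -272.8237  114.9587] R [ 681.7991 -330.4761  115.34  ]
120 144 L [ 627.9112 -269.824   124.4927] R [ 683.5949 -332.2471  124.7284]
130 65 L [ 622.6396 -271.2199  133.9509] R [ 689.4529 -342.8502  137.4988]
140 105 L [ 628.1487 -268.6142  146.558 ] R [ 671.5001 -358.9901  147.8053]
150 236 L [ 620.8135 -291.2238  154.848 ] R [ 668.1534 -354.8885  155.3201]
wrist dark z [0.0003 0.0483 0.1026 0.1579 0.1704]
```

View pics/c3.png

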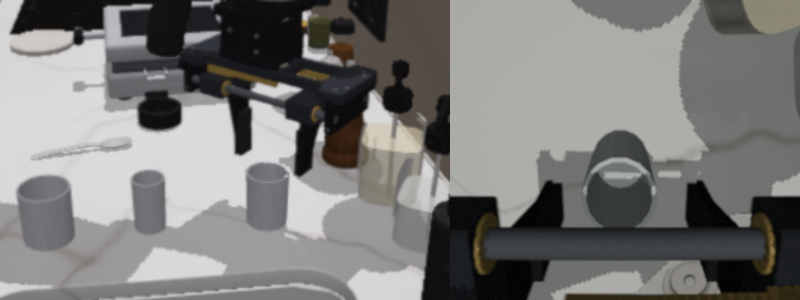

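Measured directly, the fingertips stand at z≈70 mm while the report says 33, so I'll take the heights of the fingers from the cameras. I'll go down 40 mm and grip.

```bash
python3 -m jog '[[1,-1,-3,0,0,0,0],[1,0,0,15,0,0,0],[1,0,0,15,0,0,0],[1,0,0,10,0,0,0],[1,0,0,0,0,0,0],[1,0,0,0,0,0,0]]'
python3 - <<'E'
from h import *
st=env.observe(); print(st["tcp_pos"],st["contact_force"],st["joint_pos"])
im,d=env.get_image("side"); C=cloud("side",d); P=C.reshape(-1,3); k=im.reshape(-1,3).max(1)<60
Q=P[k&(np.abs(P[:,0]-.657)<.06)&(np.abs(P[:,1]+.293)<.07)]
r=(Q-st["tcp_pos"]); a=np.pi/4; tx=r[:,:2]@[np.cos(a),np.sin(a)]; ty=r[:,:2]@[np.sin(a),-np.cos(a)]
for lo in range(0,100,10):
    m=(Q[:,2]*1000>lo)&(Q[:,2]*1000<=lo+10)
    for s,mm in(("L",m&(ty<0)),("R",m&(ty>0))):
        if mm.sum()>5: print(lo,s,mm.sum(),"tx",np.percentile(tx[mm]*1000,[5,50,95]),"ty",np.percentile(ty[mm]*1000,[5,50,95]))
E
```

```text
time: 5.4
tcp_pos: [0.6546, -0.2918, -0.0086]
orientation: [-0.001, 0.924, 0.382, -0.001]
contact_force: [-0.3, -0.1, 0.2]
grip_width: 0.0867
finger_force: 0.0
[ 0.6546 -0.2918 -0.0086] [-0.3272 -0.0797  0.2024] [-0.5292  0.6118  1.3869 -0.      1.1446  0.2568]
30 L 36 tx [-11.1519  -6.0707   4.1206] ty [-48.4618 -44.2386 -42.838 ]
30 R 38 tx [-12.3896  -8.3581   5.8274] ty [45.8199 52.2481 53.1822]
40 L 52 tx [-11.3979  -6.191    3.4024] ty [-48.9741 -44.237  -42.8464]
40 R 52 tx [-12.3764  -7.2002   5.7243] ty [46.3512 52.4308 53.4364]
50 L 51 tx [-12.0655  -7.5466   3.6943] ty [-49.5861 -44.5857 -42.8616]
50 R 49 tx [-12.106   -9.3404   4.6372] ty [46.7794 53.1182 54.9327]
60 L 59 tx [-11.5722  -8.3452   4.0954] ty [-50.7486 -44.592  -42.7866]
60 R 59 tx [-12.365   -9.889    5.5897] ty [46.4931 54.8182 56.6838]
70 L 77 tx [-12.188   -7.7323   4.0757] ty [-52.7952 -45.7895 -42.7364]
70 R 64 tx [-12.432  -10.4887   0.5353] ty [45.3475 54.527  58.9319]
80 L 60 tx [-12.6913  -8.1897   5.9067] ty [-55.1995 -48.4762 -46.8495]
80 R 37 tx [-12.4743 -10.9011  -5.0386] ty [49.521  55.7575 60.4871]
90 L 39 tx [-15.1391 -11.1158   6.1447] ty [-56.4255 -49.1765 -47.4349]
```

```bash
python3 -m jog '[[0.3,0,0,0,0,0,0],[0.3,0,0,0,0,0,0],[0.3,0,0,0,0,0,0],[0.3,0,0,0,0,0,0],[0.3,0,0,0,0,0,0],[0.3,0,0,0,0,0,0],[0.3,0,0,0,0,0,0],[0.3,0,0,0,0,0,0]]'; python3 -m jog '[[0.3,0,0,-15,0,0,0],[0.3,0,0,-25,0,0,0],[0.3,0,0,-40,0,0,0],[0.3,0,0,-40,0,0,0],[0.3,0,0,0,0,0,0]]'
```

```text
time: 6.25
tcp_pos: [0.6551, -0.2921, -0.0074]
orientation: [-0.0, 0.924, 0.382, 0.0]
contact_force: [0.5, -0.1, 0.4]
grip_width: 0.0454
finger_force: 30.0
time: 6.75
tcp_pos: [0.6598, -0.2947, 0.1226]
orientation: [0.006, 0.924, 0.382, 0.004]
contact_force: [0.0, 0.2, 0.2]
grip_width: 0.0451
finger_force: 30.0
```

```bash
python3 -m jog '[[0.3,16,-37,0,0,0,0],[0.3,16,-37,0,0,0,0],[0.3,16,-37,0,0,0,0],[0.3,16,-37,0,0,0,0],[0.3,16,-37,0,0,0,0]]' | grep tcp;  python3 -m jog '[[0.3,0,0,0,0,0,-0.136],[0.3,0,0,0,0,0,-0.136],[0.3,0,0,0,0,0,-0.136],[0.3,0,0,0,0,0,-0.136],[0.3,0,0,0,0,0,-0.136],[0.3,0,0,0,0,0,-0.135],[0.3,0,0,0,0,0,0],[0.3,0,0,0,0,0,0]]'
python3 - <<'E'
from h import *
st=env.observe(); out=[]
for n in("wrist","top","side"):
    im,d=env.get_image(n); np.savez(f"{n}1.npz",im=im,d=d,p=st["tcp_pos"],q=st["orientation"]); out.append(cv2.resize(im,(400,300)) if n!="wrist" else cv2.resize(im,(400,300)))
cv2.imwrite("pics/m4.png",np.vstack([np.hstack(out[:2]),np.hstack([out[2],out[2]*0])]))
E
python3 go.py 553 -29 115
```

```text
tcp_pos: [0.5801, -0.1033, 0.1129]
time: 8.05
tcp_pos: [0.581, -0.1047, 0.1128]
orientation: [0.0, 0.698, 0.716, 0.0]
contact_force: [0.6, -0.4, -0.6]
grip_width: 0.0454
finger_force: 30.0
t 8.2 tcp [ 0.581  -0.1047  0.1127] shift [ 76.4175 -25.9643  -2.3437]
xang 1.5977156290196532 z [ 0.0001 -0.     -1.    ] joints [-0.3118  0.1979  1.6896  0.      1.254  -0.3387] F [-0.009  -0.2354 -0.8393] w 0.04526264864200577
```

View pics/m4.png

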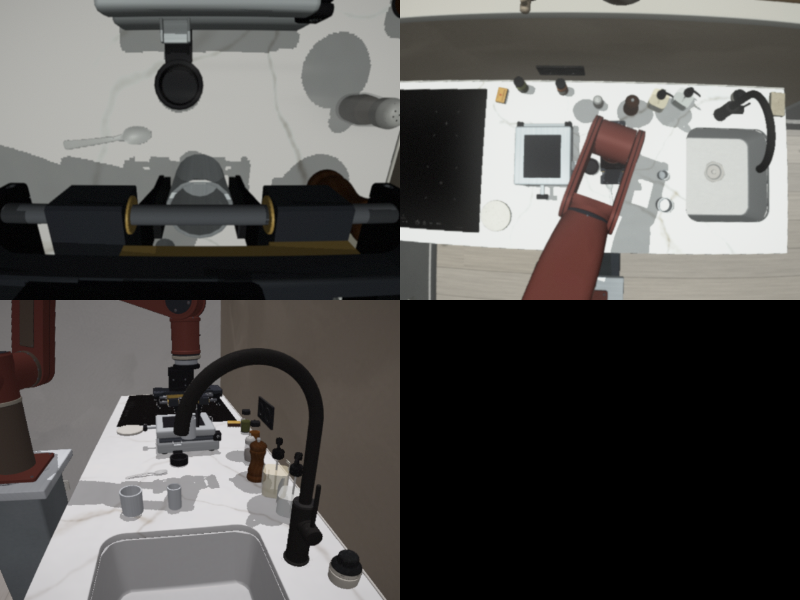

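Wrist view: socket at full-size pixel (288,134), held cup's rim around (320,300) between the fingers. Fitting both now.

Run:
```python
from h import *
z=np.load("wrist1.npz"); st=dict(tcp_pos=z["p"],orientation=z["q"]); im=z["im"];d=z["d"]
C=cloud("wrist",d,st)
# socket: dark blob contour
m=np.uint8(im.max(2)<60); m[:88]=0;m[182:]=0;m[:,:235]=0;m[:,345:]=0
lab=cv2.connectedComponentsWithStats(m); i=1+np.argmax(lab[2][1:,4]); mm=np.uint8(lab[1]==i); print("blob",lab[2][i])
P=C[mm>0]; print("sock z pct",np.percentile(P[:,2],[5,25,50,75,95]))
def rob(Q,r0,w=.0025):
    c,r=circ(Q)
    for _ in range(8):
        e=np.hypot(*(Q[:,:2]-c).T)-r; Q=Q[np.abs(e)<max(w,1.5*np.std(e)*0+w)] if len(Q)>20 else Q; c,r=circ(Q)
    return c*1000,r*1000,len(Q)
# rim ring: depth points z in 20..28mm
R_=C[(mm>0)&(C[...,2]>.0195)&(C[...,2]<.029)]; R_=R_[R_[:,1]<.005]
print("ring enc",cv2.minEnclosingCircle(np.float32(R_[:,:2]*1000)), "circ",circ(R_))
# lower half silhouette (camera on the +y side sees rim's... ) contour cast on the rim plane
cn=max(cv2.findContours(mm,cv2.RETR_EXTERNAL,cv2.CHAIN_APPROX_NONE)[0],key=len)[:,0]
X=onplane("wrist",cn,.024,st); X=X[X[:,1]<0.0]; print("contour on rim plane",rob(X,.031))
# inner floor
F=C[(mm>0)&(C[...,2]<.010)&(C[...,2]>.001)]; print("floor",len(F),F.mean(0)*1000 if len(F) else 0)
# held cup rim
b=(np.hypot(C[...,0]-z["p"][0],C[...,1]-z["p"][1])<.045)&(im.max(2)>70)
Q=C[b]; Q=Q[(Q[:,2]>.1)&(Q[:,2]<.22)]; zt=np.percentile(Q[:,2],97); print("cup top z",zt)
T=Q[np.abs(Q[:,2]-zt)<.004]; print("rim",len(T),cv2.minEnclosingCircle(np.float32(T[:,:2]*1000)),rob(T,.021),"tcp",z["p"]*1000)
# socket in top view, first pic, same approach
z=np.load("top0.npz"); im=z["im"];C=cloud("top",z["d"]); m=np.uint8(im.max(2)<60);m[:245]=0;m[290:]=0;m[:,:291]=0;m[:,330:]=0
cn=max(cv2.findContours(m,cv2.RETR_EXTERNAL,cv2.CHAIN_APPROX_NONE)[0],key=len)[:,0]
X=onplane("top",cn,.024); X=X[X[:,1]<0]; print("top sock",rob(X,.031))
```

```text
blob [ 248   88   76   88 5187]
sock z pct [nan nan nan nan nan]
ring enc ((552.5448608398438, -23.953821182250977), 31.832727432250977) circ (array([ 0.5539, -0.0252]), np.float64(0.027208219839581535))
contour on rim plane (array([553.6973, -25.5452]), np.float64(29.404576405746976), 176)
floor 2916 [553.5606 -25.0834   5.6613]
cup top z 0.18155872577742288
rim 1593 ((581.4444580078125, -95.03286743164062), 33.481815338134766) (array([ 581.6606, -104.9357]), np.float64(21.32331455242892), 1574) tcp [ 580.9908 -104.6744  112.7859]
top sock (array([552.143 , -21.2401]), np.float64(18.61172857993281), 28)
```

```bash
python3 -m jog '[[0.3,30,-9,0,0,0,0],[0.3,30,-9,0,0,0,0],[0.3,20.4,-7.8,0,0,0,0],[0.3,0,0,0,0,0,0],[0.3,0,0,30,0,0,0],[0.3,0,0,30,0,0,0],[0.3,0,0,20,0,0,0],[0.3,0,0,0,0,0,0]]'
cat > cs.py <<'E'
from h import *
st=env.observe(); im,d=env.get_image("wrist"); cv2.imwrite("pics/w_%d.png"%(st["time"]*100),im)
C=cloud("wrist",d,st); p=st["tcp_pos"]; print("tcp",p*1000,"F",st["contact_force"])
b=(np.hypot(C[...,0]-p[0],C[...,1]-p[1])<.045)&(im.max(2)>70); Q=C[b]; Q=Q[(Q[:,2]>p[2]+.04)&(Q[:,2]<p[2]+.1)]
zt=np.percentile(Q[:,2],97);T=Q[np.abs(Q[:,2]-zt)<.004];c,r=circ(T)
for _ in range(8): e=np.hypot(*(T[:,:2]-c).T)-r; T=T[np.abs(e)<.0025]; c,r=circ(T)
print("cup rim z",zt*1000,c*1000,r*1000,len(T))
S=C[(im.max(2)<70)&(C[...,2]>.019)&(C[...,2]<.029)&(np.hypot(C[...,0]-.5537,C[...,1]+.0252)<.04)&(C[...,1]<.006)]
print("sock pts",len(S), circ(S) if len(S)>30 else 0)
E
python3 cs.py
```

```text
time: 9.0
tcp_pos: [0.5501, -0.0253, 0.0292]
orientation: [-0.003, 0.697, 0.717, -0.002]
contact_force: [-0.2, 0.5, -0.7]
grip_width: 0.0455
finger_force: 30.0
tcp [550.1405 -25.2967  29.2223] F [-0.1529  0.4534 -0.7052]
cup rim z 98.38941060770894 [551.2046 -25.5915] 21.29985116729077 1603
sock pts 1763 (array([ 0.5536, -0.0235]), np.float64(0.026993564153457137))
```

```bash
python3 -m jog '[[0.3,0,0,0,0,0,0],[0.3,0,0,0,0,0,0]]' >/dev/null; python3 cs.py
```

```text
tcp [554.4777 -25.6038  34.3486] F [ 0.7371  0.1345 -1.0019]
cup rim z 103.42520799488473 [554.9658 -25.8077] 21.294966043648802 1588
sock pts 1744 (array([ 0.5537, -0.0238]), np.float64(0.027195823998611944))
```

```bash
python3 -m jog '[[0.3,1,-1.2,5,0,0,0],[0.3,0,0,5,0,0,0],[0.3,0,0,4,0,0,0],[0.3,0,0,4,0,0,0],[0.3,0,0,4,0,0,0],[0.3,0,0,4,0,0,0],[0.3,0,0,0,0,0,0],[0.3,0,0,0,0,0,0]]'; python3 cs.py
```

```text
time: 10.1
tcp_pos: [0.5518, -0.0242, 0.0065]
orientation: [0.0, 0.697, 0.717, 0.0]
contact_force: [0.7, 0.1, -1.7]
grip_width: 0.0451
finger_force: 30.0
tcp [551.8287 -24.2241   6.4536] F [ 0.689   0.092  -1.6502]
cup rim z 75.55251912198752 [552.4848 -24.4098] 21.30068651855952 1613
sock pts 2399 (array([ 0.5534, -0.0198]), np.float64(0.024301427320718463))
```

```bash
python3 -m jog '[[0.3,0,0.8,3,0,0,0],[0.3,0,0,3,0,0,0],[0.3,0,0,3,0,0,0],[0.3,0,0,1.5,0,0,0],[0.3,0,0,0,0,0,0],[0.3,0,0,0,0,0,0]]'; python3 cs.py
```

```text
time: 10.75
tcp_pos: [0.5523, -0.0241, -0.0026]
orientation: [-0.0, 0.697, 0.717, -0.0]
contact_force: [-5.7, 1.1, 12.0]
grip_width: 0.0453
finger_force: 30.0
tcp [552.3209 -24.0648  -2.6073] F [-5.7158  1.1113 12.0276]
cup rim z 66.52928924033749 [553.0009 -24.3176] 21.30206903787134 1633
sock pts 2460 (array([ 0.5535, -0.0194]), np.float64(0.02381636631516398))
```

Contact at 12 N with the rim at about 65 mm, so the cup is seated. Releasing it and lifting away.

```bash
python3 -m jog '[[0.8,0,0,0,0,0,0],[0.8,0,0,0,0,0,0],[0.8,0,0,0,0,0,0],[0.8,0,0,0,0,0,0],[0.8,0,0,0,0,0,0]]'; python3 cs.py; python3 -m jog '[[0.8,0,0,-15,0,0,0],[0.8,0,0,-30,0,0,0],[0.8,0,0,-40,0,0,0],[0.8,0,0,-40,0,0,0],[0.8,0,0,0,0,0,0],[0.8,0,0,0,0,0,0]]'
python3 - <<'E'
from h import *
st=env.observe(); im,d=env.get_image("wrist"); C=cloud("wrist",d,st); cv2.imwrite("pics/w5.png",im)
b=(np.hypot(C[...,0]-.5535,C[...,1]+.0245)<.035)
print("top z pct of cup",np.percentile(C[b][:,2],[50,90,97])*1000)
T=C[b&(np.abs(C[...,2]-.065)<.006)&(im.max(2)>70)];print("rim",len(T),circ(T),"tilt",np.linalg.lstsq(np.c_[T[:,:2]-T[:,:2].mean(0),np.ones(len(T))],T[:,2],rcond=None)[0])
E
```

```text
time: 11.3
tcp_pos: [0.5523, -0.024, -0.0042]
orientation: [-0.0, 0.697, 0.717, -0.0]
contact_force: [0.8, 0.5, -0.1]
grip_width: 0.0685
finger_force: 0.0
tcp [552.2736 -24.0475  -4.2348] F [ 0.849   0.4646 -0.0731]
cup rim z 66.45289867031465 [552.9847 -24.3381] 21.310012196352886 1604
sock pts 3059 (array([ 0.5537, -0.0207]), np.float64(0.025003704105264826))
time: 11.95
tcp_pos: [0.5538, -0.0243, 0.1235]
orientation: [0.002, 0.697, 0.717, 0.001]
contact_force: [0.0, -0.0, -1.2]
grip_width: 0.0699
finger_force: 0.0
top z pct of cup [269.4008 279.4146 281.0252]
rim 810 (array([ 0.5533, -0.0239]), np.float64(0.021208007213454706)) tilt [-0.0027 -0.0071  0.0646]
```

View pics/w5.png

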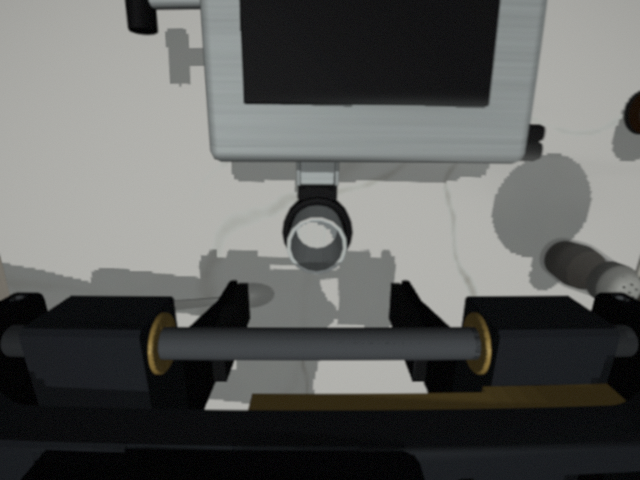

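The cup sits in the socket at (317,240), level, rim at 64.6 mm. The lid is shut and its handle is at (143,15). Next is the handle.

```bash
python3 -m jog '[[1,32,-22.4,0,0,0,0],[1,32,-22.4,0,0,0,0],[1,32,-22.4,0,0,0,0],[1,32,-22.4,0,0,0,0],[1,32,-22.4,0,0,0,0],[1,0,0,0,0,0,0.142],[1,0,0,0,0,0,0.142],[1,0,0,0,0,0,0.142]]' | grep tcp; python3 -m jog '[[1,0,0,0,0,0,0.142],[1,0,0,0,0,0,0.142],[1,0,0,0,0,0,0.142],[1,0,0,0,0,0,0.142],[1,0,0,0,0,0,0.142],[1,0,0,0,0,0,0.142],[1,0,0,0,0,0,0.142],[1,0,0,0,0,0,0.147]]'; python3 -m jog '[[1,0,0,0,0,0,0],[1,0,0,0,0,0,0]]'>/dev/null
cat > hd.py <<'E'
from h import *
st=env.observe(); im,d=env.get_image("wrist"); cv2.imwrite("pics/h_%d.png"%(st["time"]*100),im); C=cloud("wrist",d,st)
b=(im.max(2)<70)&(np.abs(C[...,0]-.438)<.03)&(np.abs(C[...,1]-.133)<.035)&(C[...,2]>.066)&(C[...,2]<.1)
P=C[b]; print(len(P),"z",np.percentile(P[:,2],[5,50,95])*1000)
T=P[P[:,2]>.078]; print("handle top strip",cv2.minAreaRect(np.float32(T[:,:2]*1000)),"mean",T.mean(0)*1000)
b2=(np.abs(C[...,2]-.095)<.004)&(C[...,0]>.45); L=C[b2]
print("lid rect",cv2.minAreaRect(np.float32(L[:,:2]*1000)),"lid y range",np.percentile(L[:,1],[1,99])*1000)
E
python3 hd.py; python3 go.py 438 133 120
```

```text
tcp_pos: [0.4341, 0.1329, 0.1194]
time: 13.6
tcp_pos: [0.4343, 0.1324, 0.1193]
orientation: [0.0, 1.0, 0.013, -0.002]
contact_force: [-0.1, 0.3, 0.4]
grip_width: 0.0869
finger_force: 0.0
1233 z [79.0765 83.1416 84.8967]
handle top strip ((440.3702697753906, 136.73497009277344), (16.92888641357422, 38.445884704589844), 1.7762877941131592) mean [441.1405 136.6593  82.8526]
lid rect ((535.7791137695312, 139.09915161132812), (108.89612579345703, 195.48582458496094), 1.5400639772415161) lid y range [ 45.3531 233.3685]
t 13.85 tcp [0.4351 0.1325 0.1202] shift [ 2.9031 -0.3856  0.1658]
xang 0.036325185054935524 z [-0.0018 -0.0002 -1.    ] joints [ 0.1219 -0.1388  2.0194  0.      1.2628  1.6564] F [-0.3072  0.2049  0.5467] w 0.0869579034696869
```

```bash
python3 -m jog '[[1,5.4,-4,30,0,0,0],[1,0,0,30,0,0,0],[1,0,0,25,0,0,0],[1,0,0,10,0,0,0],[1,0,0,7,0,0,0],[1,0,0,0,0,0,0],[1,0,0,0,0,0,0]]'; python3 hd.py; python3 go.py 440.4 136.7 18
```

```text
time: 14.55
tcp_pos: [0.4421, 0.1369, 0.0201]
orientation: [-0.0, 1.0, 0.017, 0.001]
contact_force: [0.6, -0.1, -0.1]
grip_width: 0.0871
finger_force: 0.0
1747 z [75.9839 81.7033 84.0847]
handle top strip ((445.4909973144531, 136.9883575439453), (7.670584201812744, 38.618064880371094), 1.6983460187911987) mean [445.3051 137.1386  81.9376]
lid rect ((507.4273376464844, 138.31777954101562), (116.59970092773438, 195.30349731445312), 1.9965097904205322) lid y range [ 45.5715 232.4634]
t 14.6 tcp [0.4424 0.1369 0.0203] shift [-1.963   0.1663  2.3115]
xang 0.033127793646102896 z [ 0.0023  0.0003 -1.    ] joints [0.1296 0.0203 2.0772 0.     1.0418 1.6673] F [-0.1934  0.5943 -0.223 ] w 0.08729686602835615
```

```bash
python3 -m jog '[[1,-2,0,2,0,0,0],[0.3,0,0,0,0,0,0],[0.3,0,0,0,0,0,0],[0.3,0,0,0,0,0,0],[0.3,0,0,0,0,0,0],[0.3,0,0,0,0,0,0],[0.3,0,0,0,0,0,0],[0.3,0,0,0,0,0,0]]';python3 -m jog '[[0.3,0,0,0,0,0,0],[0.3,0,0,0,0,0,0],[0.3,0,0,0,0,0,0]]'; python3 go.py 440.4 136.7 18
```

```text
time: 15.4
tcp_pos: [0.4392, 0.1345, 0.0169]
orientation: [0.002, 1.0, 0.017, -0.0]
contact_force: [-0.2, -5.9, 1.9]
grip_width: 0.0395
finger_force: 30.0
time: 15.7
tcp_pos: [0.4392, 0.1346, 0.017]
orientation: [0.002, 1.0, 0.017, -0.0]
contact_force: [0.8, -9.3, 1.1]
grip_width: 0.0394
finger_force: 30.0
t 15.7 tcp [0.4392 0.1346 0.017 ] shift [ 1.305  -2.0933 -1.044 ]
xang 0.03340433105847375 z [-0.0003 -0.0038 -1.    ] joints [ 0.1285  0.0204  2.0846 -0.0043  1.0373  1.668 ] F [ 0.8455 -9.3396  1.0988] w 0.03942049382101105
```

```bash
python3 -m jog '[[0.3,0,2,0,0,0,0],[0.3,0.7,0,-8,0,0,0],[0.3,1.3,0,-10,0,0,0],[0.3,2.1,0,-15.2,0,0,0],[0.3,4,0,-16.3,0,0,0],[0.3,4.5,0,-16,0,0,0],[0.3,0,0,0,0,0,0],[0.3,0,0,0,0,0,0]]'; python3 go.py 440.4 136.7 18
cat > lid.py <<'E'
from h import *
def ang(n,st=None):
    im,d=env.get_image(n); C=cloud(n,d,st); cv2.imwrite("pics/lid_%s_%d.png"%(n,env.observe()["time"]*100),im)
    # lid top surface: points in the grill frame, from the hinge
    g=R.from_euler("z",.03).as_matrix()[:2,:2]
    r=(C[...,:2]-np.array([.6953,.1444]))@g; X=np.c_[r.reshape(-1,2),C.reshape(-1,3)[:,2]-.06]
    X=X[(X[:,0]>-.21)&(X[:,0]<-.03)&(np.abs(X[:,1])<.09)&(X[:,2]>0.03)]
    th=np.arctan2(X[:,2],-X[:,0])-np.arcsin(np.clip(.035/np.hypot(X[:,0],X[:,2]),-1,1)); h,e=np.histogram(np.degrees(th),np.arange(-5,80,1)); i=h.argmax()
    s=X[np.abs(np.degrees(th)-e[i]-.5)<2.5]
    k=np.linalg.lstsq(np.c_[s[:,:2],np.ones(len(s))],s[:,2],rcond=None)[0]
    print(n,"theta peak",e[i]+.5,"n",h[i],"plane slope deg",np.degrees(np.arctan(-k[0])),"side",k[1])
ang("wrist",env.observe()); ang("top"); ang("side")
E
python3 lid.py
```

```text
time: 16.5
tcp_pos: [0.4512, 0.1349, 0.0827]
orientation: [0.0, 1.0, 0.016, -0.0]
contact_force: [-1.0, -2.3, -2.6]
grip_width: 0.0395
finger_force: 30.0
t 16.5 tcp [0.4512 0.1349 0.0827] shift [-10.6407  -2.1378  64.7041]
xang 0.03286404820769565 z [-0.001  -0.0004 -1.    ] joints [ 0.1232 -0.0519  2.015  -0.0003  1.1796  1.6612] F [-1.0487 -2.2685 -2.5929] w 0.03945080787136037
wrist theta peak 14.5 n 66977 plane slope deg 13.021340900490229 side 0.002126324998606953
top theta peak 14.5 n 2051 plane slope deg 14.005365589232992 side 0.001793698277751457
side theta peak 14.5 n 555 plane slope deg 13.981763855226069 side 0.006757760101857132
```

```bash
python3 -m jog '[[0.3,6,0,-15.6,0,0,0],[0.3,6.5,0,-15.3,0,0,0],[0.3,8,0,-14.8,0,0,0],[0.3,8.6,0,-14.3,0,0,0],[0.3,9.7,0,-13.6,0,0,0],[0.3,10.4,0,-13,0,0,0],[0.3,0,0,0,0,0,0],[0.3,0,0,0,0,0,0]]'; python3 lid.py
```

```text
time: 17.45
tcp_pos: [0.5003, 0.1361, 0.169]
orientation: [0.001, 1.0, 0.016, -0.001]
contact_force: [-4.3, -4.5, 0.3]
grip_width: 0.0394
finger_force: 30.0
wrist theta peak 36.5 n 44952 plane slope deg 35.648346532025606 side 0.0050043219911494186
top theta peak 36.5 n 1586 plane slope deg 36.12646792301107 side 0.0040267888230253734
side theta peak 35.5 n 232 plane slope deg 35.195852044474144 side 0.0008018235224750633
```

```bash
python3 -m jog '[[0.3,8.4,0,-10.1,0,0,0],[0.3,9,0,-9.4,0,0,0],[0.3,9.8,0,-8.7,0,0,0],[0.3,0,0,0,0,0,0],[0.3,0,0,0,0,0,0]]'; python3 lid.py
```

```text
time: 18.1
tcp_pos: [0.5277, 0.1368, 0.1965]
orientation: [0.001, 1.0, 0.016, -0.001]
contact_force: [-1.4, -5.4, -2.1]
grip_width: 0.0395
finger_force: 30.0
wrist theta peak 45.5 n 40397 plane slope deg 44.281187078455616 side 0.005224807355534794
top theta peak 45.5 n 1046 plane slope deg 47.297724712318676 side 0.02862852562192914
side theta peak 61.5 n 247 plane slope deg 55.30024342842697 side -0.6681386766727706
```

Run:
```python
from h import *
st=env.observe(); out=[]
g=R.from_euler("z",.03).as_matrix()[:2,:2]
for n in("wrist","top","side"):
    im,d=env.get_image(n); C=cloud(n,d,st); out.append(cv2.resize(im,(400,300)))
    X=np.c_[((C[...,:2]-np.array([.6953,.1444]))@g).reshape(-1,2),C.reshape(-1,3)[:,2]-.06]
    X=X[(X[:,0]>-.17)&(X[:,0]<-.02)&(np.abs(X[:,1])<.09)&(X[:,2]>0.03)]
    th=np.degrees(np.arctan2(X[:,2],-X[:,0])-np.arcsin(np.clip(.035/np.hypot(X[:,0],X[:,2]),-1,1)))
    s=th[np.abs(th-45)<4]; print(n,len(s),np.median(s),np.percentile(s,[10,90]))
cv2.imwrite("pics/end.png",np.vstack([np.hstack(out[:2]),np.hstack([out[2],cv2.resize(im[180:380,130:397],(400,300))])]))
```

```text
wrist 75797 45.09198028314025 [43.2179 45.7734]
top 2753 44.85639944505291 [43.1468 45.7606]
side 529 44.30049564544695 [41.853  45.8544]
```

View pics/end.png

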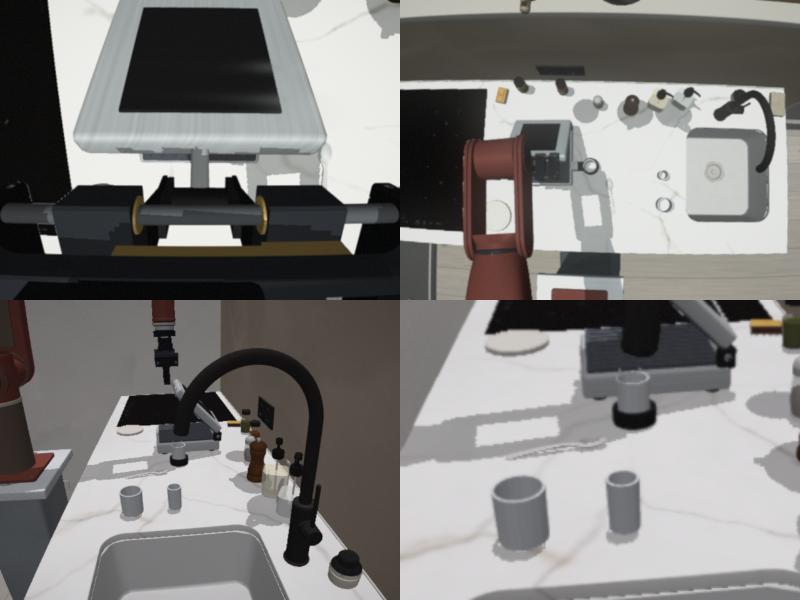

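The lid is at about 45° with its handle held at (200,190). The cup is seated at (633,395) in the crop, and the other cups and things stand as they were. Handing in.

```bash
python3 -c "
from cell import env
s=env.observe();print(s['time'],s['qvel'],s['finger_force'],s['contact_force'])
print(env.sign_off())"
```

```text
18.4 [-0.00193431  0.0006014   0.00127956  0.00075623 -0.00038132 -0.00212225] 30.00174435786903 [-0.59420711 -5.03148597 -1.43967539]
the job is handed in; nothing more can be done
None
```

The medium cup stands fully down in the holder and was let go while the lid was shut; the lid is held by its handle at about 45° by the cameras, the other things look undisturbed, and the job was handed in at 18.4 s, with no verdict shown.

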